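# Pack a sample tray and roll it into the scanning bay

### The arm

A 7-joint arm with a two-finger parallel gripper is mounted at the origin on the work surface. World frame = base frame: x ahead of the robot, y to its left, z up, the work surface at z = 0. Lengths are in m, angles in rad, forces in N, time in s.
With the tool pointing down it reaches from about 0.425 to 1.025 m from the base axis. Payload 9.4 kg.
Tool frame: the origin (TCP) lies at the very end of the fingers, on their centre line; the grasp point (between the pads) lies 19 mm behind it (manip.pinch_z is the distance from the TCP to the grasp point, in m); z points along the fingers, y is the line along which they close (so a half turn about z gives the same grasp; the last joint's range is limited). The gripper opens to 85 mm and grips with 20 to 120 N. Pads are 22 mm wide; open, the fingers measure 114 mm over their backs; the gripper's body (76 mm by 85 mm) begins 54 mm behind the grasp point. The pads swing forward as they close: fully open they stand 13 mm farther back than shut.
Start: joints at [1.253, 0.599, -0.003, 1.599, 0.002, 0.943, -0.08], TCP at [0.173, -0.704, 0.231] pointing down, gripper open.
Joint ranges: [-2.57, 2.57], [-0.35, 1.97], [-1.29, 1.29], [0.11, 2.56], [-1.05, 4.19], [0.11, 1.86], [-2.63, 2.63]. Speed limits (rad/s): [2.22, 2.22, 3.01, 3.01, 3.14, 3.14, 3.14].

### API

Orientations are given as a 3x3 rotation matrix whose columns are the frame's x, y, z axes.
In Python, from station import manip gives the robot as it stands. The module is installed in compiled form; this text tells all that it offers.
- The arm moves only by the shell command python3 -m pendant 'ROWS' [FORCE]. ROWS is JSON, a list that holds one entry, the list of rows, each a list of 7 numbers: the finger opening in mm, from 0 to 85.4, then the shift along the world's x, y, z in units of 0.04 m (1.0 is 0.04 m), then the turn, a rotation vector about the world's x, y, z in units of 6 degrees (1.0 is 6 degrees). In form: [[[claw, dx, dy, dz, wx, wy, wz], ...]]. A call has 1 to 10 rows; each row shifts and turns the commanded pose from where the row before left it; what a row does not reach is not made up. A row lasts 1/12 s, in which the tool goes at most 41.7 mm and 7.16 degrees, less where a joint would pass 70% of its speed; a pose out of reach is approached as far as the arm can. A call with a number of a shift or a turn outside -1 to 1 is refused whole. A call with a gripper value outside its range is refused whole. The fingers move at their own pace and stop on an object; FORCE is the grip in N (left out, the last holds). Time passes only in rows, so rows that do not move let the fingers close. It gives the time, the measured TCP pose, the force, the opening and the grip force at its end, in the units of the state.
- manip.read_state(): the state, without advancing time (a new reading comes with each control period).
- manip.get_image(name): name is "scene" or "top"; returns (picture, depth): 480x640x3 uint8, red, green, blue; 480x640 float32, m along the optical axis (not along the pixel's ray), 0 where there is no reading.
- manip.camera_params(name): a dict with "intrinsics" (3x3 intrinsics, pixels), "rvec" (rotation vector, rad) and "tvec" (3), from world to camera coordinates, as OpenCV has them. Camera axes: x right, y down, z forward; pixel columns grow to the right and rows downward; lengths in m; the calibration is good to about 2 mm. A picture is of the moment at which its call begins. camera_params takes no time and is no camera call.
- manip.sign_off(): hands the job in; it is judged then, once.
Trained networks look in the newest picture that a camera, given by its name, has taken for a name from the list of things; names that differ only in an ending like _2 or _b are one class to them, and where a whole thing is asked for, a point or a joint stands for the part that bears it (a point fixed in the world has none). Each returns a list of dicts, best first, with "confidence" (0 to 1); they miss things now and then, are a little off and sometimes report something else, mostly with a low value. They report only what shows in the picture. A call takes as long as a camera call.
- manip.spot_in(query, camera): "point" ([x, y, z] in m, in the coordinates of the camera as it stood for that picture, good to about 4 mm: the middle of the surface that is visible of it).
- manip.silhouettes(query, camera): "region" (480x640 bool, what is visible of it).
The state is a dict: "t": time; "joint_positions": joint angles; "joint_velocities": joint speeds; "effort": joint torques, N m; "eef_pos": TCP position; "orientation": TCP orientation; "ft_force": force on the tool from outside, world axes, zero at the start; "wrist_torque": the same for the moment, N m; "grip_width": finger opening in m; "grip_force": force on a finger pad.
Only numpy, scipy, OpenCV 4.12 (cv2) and the standard library are available. Lean on these libraries where they do the work, as an engineer would, in place of code of your own. Each camera call takes 0.05 s, during which the arm holds its last target. There are 200 camera calls.

### The job

Get the cardboard tray on the roller track ready for the scanner: take the round grey transit block out of the tray's cradle and put it in the grey bin, lay the standing amber bottle on its side in the cradle, and stand every jar and white kit box that is on the bench upright on the floor of the tray's narrow lane, in one row. Only when the tray is fully packed, roll it steadily along the rollers, without lifting it, into the bay until it rests against the end stop. Leave the other things on the bench where they are.

Things in the scene. Friction and masses are not known exactly. Their poses are not given: they have to be found in the camera images.
- conveyor: Fixed roller track, 640 mm along own y, 230 mm wide; origin on the bench at its middle. 15 free rollers, tops at 60 mm; a packed tray needs about 1 to 4 N to roll and stays put when left. Side rails (top 78 mm, 210 mm apart) guide the tray. Bay at the -y end: white side panels (y -312 to -132 mm, top 100 mm) and an end stop across the track, face at y -308 mm, top 140 mm, grey scanner head on it to 190 mm.
- bay_home (a point): Where the tray's origin lies when the tray is home against the end stop: at the conveyor's y = -180 mm, 60 mm above the bench. Axes as the conveyor's; the tray rolls towards -y.
- tray: Open cardboard tray on the rollers, 200 mm (own x) by 256 mm along the track (own y) by 50 mm high, walls and floor 8 mm; about 0.5 kg. Origin: centre of underside. Starts 285 to 330 mm from home. A lengthwise 6 mm wall at x = -17 mm, as high as the rim, parts a narrow lane (-x side, nearest the robot) from the cradle compartment (+x side, 106 mm wide).
- tray_lane (a point): Middle of the narrow lane's floor, 8 mm above the tray's underside. Lane 72 mm wide (x), 240 mm long (y) inside, walls 42 mm above its floor. Axes as the tray's. Any four of the jars and boxes fit in a single row (box_oblong with its 52 mm side along the lane).
- tray_cradle (a point): Middle of the cradle's axis: the axis of a lying 52 mm bottle runs here along the tray's y, 56 mm above the tray's underside (6 mm above the rim). The cradle is two white V-supports 42 mm either side of the middle, each 14 mm long and 60 mm wide; only the tray floor between them.
- block: Grey plastic round transit block, 52 mm diameter, 100 mm long, 0.12 kg, lying in the cradle at first. Origin at its very centre, its axis is its own y.
- bin: Fixed open grey bin, 150 x 150 mm outside, 60 mm high, walls and floor 4 mm. Origin: centre of its underside.
- bottle: Amber bottle, standing on the bench at first: body 52 mm diameter, 112 mm high, then a black cap 36 mm diameter, 23 mm high (135 mm in all), about 0.22 kg. Origin: centre of its underside, own z towards the cap.
- bottle_mid (a point): On the bottle's axis, at half height of the 52 mm body, 56 mm from its underside. Axes as the bottle's.
- jar_wide: White round jar, 62 mm diameter, 100 mm high, about 0.2 kg. Origin: centre of underside, z up. May be absent.
- jar_mid: White round jar, dark lid, 56 mm diameter, 90 mm high, about 0.2 kg. Origin: centre of underside, z up. May be absent.
- jar_slim: Grey round jar, white lid, 50 mm diameter, 100 mm high, about 0.2 kg. Origin: centre of underside, z up. May be absent.
- box_square: White kit box, 56 x 56 mm, 92 mm high, about 0.15 kg. Origin: centre of underside, x and y along its sides. May be absent.
- box_oblong: White kit box, 62 mm (own x) by 52 mm (own y), 86 mm high, about 0.15 kg. Origin: centre of underside. May be absent.
- cap_ring: Bystander: orange plastic cap ring, 44 mm diameter, 20 mm high, lying between the bottle and the jars. Origin: underside.
- marker: Bystander: black marker pen lying on the bench beyond the conveyor, 130 mm long, 14 mm thick.
- microplate: Bystander: clear well plate, 85 x 127 mm, 14 mm high, on the left.
- tip_box: Bystander: blue pipette tip box, 85 x 122 mm, 64 mm high, on the left.
- wash_bottle: Bystander: clear wash bottle, 72 mm diameter, 180 mm high, on the right.
- beaker: Bystander: glass beaker, 72 mm diameter, 85 mm high, on the right by the bin.

How it is judged:
On the way, in this order (a step that is already met when the one before it is completed fails the run):
1. block in the bin, bottle lying in the cradle, all jars and boxes upright in the lane, tray not yet in the bay (x of jar_wide in the frame of tray_lane between -0.016 and 0.016 m and y of jar_wide in the frame of tray_lane between -0.105 and 0.105 m and z of jar_wide in the frame of tray_lane between -0.006 and 0.01 m and angle between each of jar_wide, jar_mid, jar_slim, box_square, box_oblong's own z axis and vertical below 0.12 rad and x of jar_mid in the frame of tray_lane between -0.016 and 0.016 m and y of jar_mid in the frame of tray_lane between -0.105 and 0.105 m and z of jar_mid in the frame of tray_lane between -0.006 and 0.01 m and x of jar_slim in the frame of tray_lane between -0.016 and 0.016 m and y of jar_slim in the frame of tray_lane between -0.105 and 0.105 m and z of jar_slim in the frame of tray_lane between -0.006 and 0.01 m and x of box_square in the frame of tray_lane between -0.016 and 0.016 m and y of box_square in the frame of tray_lane between -0.105 and 0.105 m and z of box_square in the frame of tray_lane between -0.006 and 0.01 m and x of box_oblong in the frame of tray_lane between -0.016 and 0.016 m and y of box_oblong in the frame of tray_lane between -0.105 and 0.105 m and z of box_oblong in the frame of tray_lane between -0.006 and 0.01 m and x of bottle_mid in the frame of tray_cradle between -0.01 and 0.01 m and y of bottle_mid in the frame of tray_cradle between -0.022 and 0.022 m and z of bottle_mid in the frame of tray_cradle between -0.008 and 0.01 m and angle between the z axis of bottle and the y axis of tray, either way round below 0.15 rad and x of block in the frame of bin between -0.07 and 0.07 m and y of block in the frame of bin between -0.07 and 0.07 m and z of block in the frame of bin between 0 and 0.06 m and y of tray in the frame of bay_home above 0.1 m), for 0.3 s.
2. packed tray rolled home into the bay (y of tray in the frame of bay_home below 0.01 m), for 0.2 s.
At the end, for the whole second after the job is handed in: Tray on the rollers within 12 mm of the end stop; bottle lies in the cradle (10 mm sideways, 22 mm lengthwise, 0.15 rad); each jar and box present stands on the lane floor (10 mm), 16 mm from its centre line, tilt under 0.12 rad; block in the bin; all at rest (x of jar_wide in the frame of tray_lane between -0.016 and 0.016 m and y of jar_wide in the frame of tray_lane between -0.105 and 0.105 m and z of jar_wide in the frame of tray_lane between -0.006 and 0.01 m and angle between each of jar_wide, jar_mid, jar_slim, box_square, box_oblong's own z axis and vertical below 0.12 rad and x of jar_mid in the frame of tray_lane between -0.016 and 0.016 m and y of jar_mid in the frame of tray_lane between -0.105 and 0.105 m and z of jar_mid in the frame of tray_lane between -0.006 and 0.01 m and x of jar_slim in the frame of tray_lane between -0.016 and 0.016 m and y of jar_slim in the frame of tray_lane between -0.105 and 0.105 m and z of jar_slim in the frame of tray_lane between -0.006 and 0.01 m and x of box_square in the frame of tray_lane between -0.016 and 0.016 m and y of box_square in the frame of tray_lane between -0.105 and 0.105 m and z of box_square in the frame of tray_lane between -0.006 and 0.01 m and x of box_oblong in the frame of tray_lane between -0.016 and 0.016 m and y of box_oblong in the frame of tray_lane between -0.105 and 0.105 m and z of box_oblong in the frame of tray_lane between -0.006 and 0.01 m and x of bottle_mid in the frame of tray_cradle between -0.01 and 0.01 m and y of bottle_mid in the frame of tray_cradle between -0.022 and 0.022 m and z of bottle_mid in the frame of tray_cradle between -0.008 and 0.01 m and angle between the z axis of bottle and the y axis of tray, either way round below 0.15 rad and x of block in the frame of bin between -0.07 and 0.07 m and y of block in the frame of bin between -0.07 and 0.07 m and z of block in the frame of bin between 0 and 0.06 m and linear speed of each of jar_wide, jar_mid, jar_slim, box_square, box_oblong, bottle, tray, block below 0.02 m/s and y of tray in the frame of bay_home below 0.012 m and x of tray in the frame of bay_home between -0.012 and 0.012 m and angle between tray's own z axis and vertical below 0.05 rad); the robot touches nothing.
It fails at once if tray lifted more than 25 mm off the rollers or tipped (z of tray in the frame of bay_home above 0.025 m or angle between tray's own z axis and vertical above 0.2 rad).
It fails at once if tray shoved at more than 0.6 m/s (linear speed of tray above 0.6 m/s).
It fails at once if a bystander moved more than 70 mm (distance of any of cap_ring, marker, microplate, tip_box, wash_bottle, beaker from where it was at the start of the episode above 0.07 m).
Of jar_wide, jar_mid, jar_slim, box_square, box_oblong only 3 to 4 are there at a start; the rules pass over those that are not, and their reading is None.
At some moment in a run one of jar_wide, jar_mid, jar_slim, box_square, box_oblong may be knocked a few centimetres aside while the robot is not near it.
It also fails if it takes over 210 s, if anything falls off the work surface, if the arm or the gripper's body presses on something with over 40 N, if the wrist force passes 120 N, or if a joint passes its speed limit or range.

## Working session

There is one attempt and no reset: what is moved stays moved. The work goes in short steps, Python scripts to look and compute and a shell command to move; the robot and the scene stay as the last step left them, time stands still between calls to the robot, and variables do not carry over. Pictures are saved under pics/ and viewed, at most 14 in all, crops included, and the job is handed in when it is done.

```bash
mkdir -p pics; cat > h.py <<'E'
import numpy as np, cv2
from station import manip
def cam(n):
    p=manip.camera_params(n); K=np.array(p["intrinsics"]); R,_=cv2.Rodrigues(np.array(p["rvec"])); t=np.array(p["tvec"]).ravel()
    return K,R,t
def cloud(n,dep):
    K,R,t=cam(n); v,u=np.mgrid[:480,:640]
    P=np.stack([(u-K[0,2])/K[0,0]*dep,(v-K[1,2])/K[1,1]*dep,dep],-1)
    W=(P-t)@R; W[dep==0]=np.nan
    return W
def shot(n,f=None):
    im,d=manip.get_image(n)
    if f: cv2.imwrite(f,cv2.cvtColor(im,cv2.COLOR_RGB2BGR))
    return im,cloud(n,d)
E
python3 - <<'E'
from h import *
for n in("scene","top"):
    im,W=shot(n,f"pics/{n}0.png"); K,R,t=cam(n); print(n,-R.T@t,R[2])
    for q in ["conveyor","tray","block","bin","bottle","jar_wide","jar_mid","jar_slim","box_square","box_oblong","cap_ring","marker","microplate","tip_box","wash_bottle","beaker"]:
        r=manip.spot_in(q,n); print(q,[(round(x["confidence"],2),np.round(R.T@(np.array(x["point"])-t),3)) for x in r[:2]])
print(manip.read_state())
E
```

```text
scene [ 1.19108942 -0.71869378  0.76247877] [-0.52553663  0.61927256 -0.58336331]
conveyor [(0.81, array([ 0.679, -0.177,  0.059])), (0.62, array([0.433, 0.045, 0.06 ]))]
tray [(0.59, array([0.631, 0.081, 0.092])), (0.45, array([0.695, 0.085, 0.13 ]))]
block [(0.73, array([0.694, 0.082, 0.131]))]
bin [(0.55, array([ 0.413, -0.427,  0.024]))]
bottle [(0.64, array([0.399, 0.333, 0.071]))]
jar_wide [(0.77, array([ 0.424, -0.053,  0.066])), (0.46, array([ 0.682, -0.177,  0.057]))]
jar_mid []
jar_slim [(0.55, array([ 0.406, -0.156,  0.066]))]
box_square [(0.73, array([ 0.813, -0.063,  0.014])), (0.38, array([0.618, 0.494, 0.052]))]
box_oblong [(0.93, array([0.432, 0.046, 0.059]))]
cap_ring [(0.73, array([0.367, 0.26 , 0.012]))]
marker [(0.85, array([ 0.813, -0.06 ,  0.015]))]
microplate [(0.72, array([0.411, 0.499, 0.013]))]
tip_box [(0.89, array([0.616, 0.493, 0.052]))]
wash_bottle [(0.57, array([ 0.669, -0.517,  0.1  ]))]
beaker [(0.94, array([ 0.544, -0.61 ,  0.054]))]
top [ 0.37523708 -0.02607583  1.92152872] [ 0.1216315  -0.00377073 -0.99256816]
conveyor [(0.71, array([ 0.535, -0.616
[... 1107 characters left out ...]
54661728e-04, -1.31967530e-03,  1.02693666e-03,  3.37904792e-04,
        6.45158426e-04,  2.55433123e-05, -9.97825355e-04]), 'effort': array([ 6.91245514e-04, -7.76195240e+01,  1.56412907e+00, -2.58371830e+01,
        1.24589360e-02,  2.23901501e-03,  5.35350111e-07]), 'eef_pos': array([ 0.17289876, -0.70408789,  0.23125905]), 'orientation': array([[ 9.71132430e-01,  2.38540983e-01, -4.67424542e-05],
       [ 2.38540983e-01, -9.71132431e-01, -2.17342968e-05],
       [-5.05776337e-05,  9.95688947e-06, -9.99999999e-01]]), 'ft_force': array([0.33775563, 0.51147404, 0.60860359]), 'wrist_torque': array([ 0.02222085, -0.00927223,  0.02369711]), 'grip_force': 0.0, 'grip_width': 0.08498009059580718}
```

View pics/scene0.png

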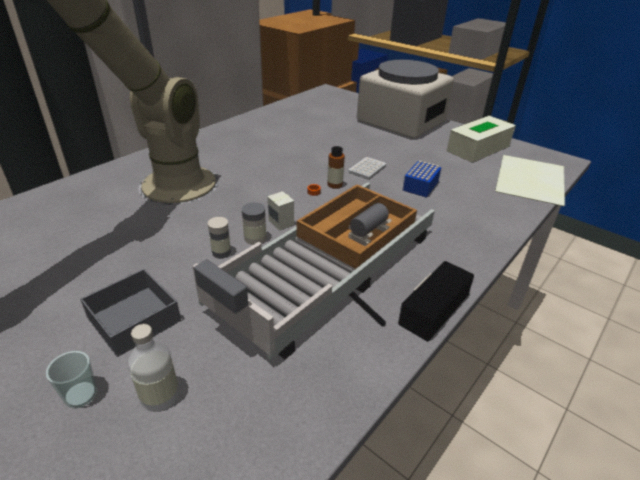

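View pics/top0.png

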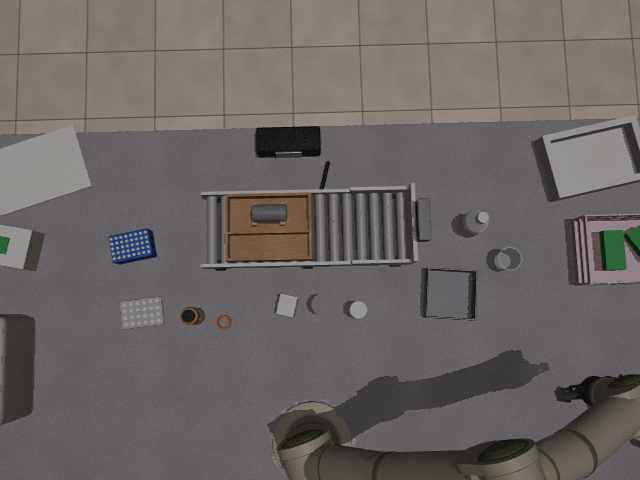

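```bash
python3 - <<'E'
from h import *
im,W=shot("top")
def obj(name,x0,x1,y0,y1,zmin):
    m=(W[...,0]>x0)&(W[...,0]<x1)&(W[...,1]>y0)&(W[...,1]<y1)&(W[...,2]>zmin)
    P=W[m]; zt=np.percentile(P[:,2],90); T=P[P[:,2]>zt-.006]
    r=cv2.minAreaRect(T[:,:2].astype(np.float32)*1000)
    c=im[m][P[:,2]>zt-.006].mean(0)
    print(name,len(T),"ztop",round(zt,4),"mean",T.mean(0).round(4),"rect",np.round(r[0],1),np.round(r[1],1),round(r[2],1),c.round())
obj("jar",.36,.47,-.09,.01,.05); obj("slim",.34,.47,-.21,-.1,.05); obj("box",.34,.47,.02,.12,.05)
obj("bottle",.33,.46,.28,.40,.05); obj("cap",.33,.46,.28,.40,.12);obj("ring",.31,.40,.21,.29,.012); 
obj("bin",.34,.54,-.54,-.33,.045); obj("block",.64,.74,.03,.17,.115)
# tray walls & rails
m=(W[...,0]>.5)&(W[...,0]<.8)&(W[...,1]>-.05)&(W[...,1]<.27)&(W[...,2]>.1)&(W[...,2]<.118)
P=W[m]; r=cv2.minAreaRect(P[:,:2].astype(np.float32)*1000); print("tray rim",np.median(P[:,2]),r)
m=(W[...,0]>.45)&(W[...,0]<.85)&(W[...,1]>-.37)&(W[...,1]<.37)&(W[...,2]>.066)&(W[...,2]<.11)
P=W[m]; r=cv2.minAreaRect(P[:,:2].astype(np.float32)*1000); print("conv",r)
for y in np.arange(-.3,.32,.1):
    q=P[abs(P[:,1]-y)<.012]; print(round(y,2),q[:,0].min().round(4),q[:,0].max().round(4))
m=(W[...,0]>.5)&(W[...,0]<.8)&(W[...,1]>-.37)&(W[...,1]<-.2)&(W[...,2]>.12)
P=W[m]; print("stop",np.percentile(P,[1,50,99],axis=0).round(3))
E
```

```text
jar 187 ztop 0.1064 mean [ 0.407  -0.0371  0.104 ] rect [407.4 -37. ] [58.5 58.3] 88.7 [101.  98. 102.]
slim 153 ztop 0.1052 mean [ 0.3879 -0.1431  0.1027] rect [ 387.9 -142.8] [48.6 48.8] 17.6 [144. 142. 144.]
box 220 ztop 0.0913 mean [0.4076 0.0667 0.089 ] rect [407.3  66.6] [51.7 60.8] 76.0 [147. 145. 146.]
bottle 99 ztop 0.138 mean [0.3839 0.3481 0.1368] rect [384.6 348.7] [34.7 31.3] 88.1 [31. 29. 29.]
cap 69 ztop 0.1409 mean [0.3836 0.3477 0.1383] rect [383.3 348. ] [31.  31.7] 70.2 [31. 29. 29.]
ring 44 ztop 0.0255 mean [0.3657 0.2622 0.0228] rect [364.  262.7] [42.4 39.3] 88.6 [127.  74.  45.]
bin 167 ztop 0.0647 mean [ 0.4298 -0.4243  0.0627] rect [ 429.2 -428.1] [151.3 149.6] 85.2 [77. 75. 78.]
block 259 ztop 0.1439 mean [0.6796 0.1094 0.1421] rect [680.  108.8] [40.1 98. ] 1.6 [84. 82. 86.]
tray rim 0.10918739685305295 ((641.5394897460938, 114.58480072021484), (255.6881103515625, 201.48348999023438), 89.72245025634766)
conv ((637.1986083984375, -22.649871826171875), (701.7398071289062, 287.48638916015625), 84.14893341064453)
-0.3 0.5229 0.7539
-0.2 0.5237 0.7538
-0.1 0.5247 0.7548
0.0 0.525 0.7549
0.1 0.5269 0.7577
0.2 0.5267 0.7576
0.3 0.5267 0.7565
stop [[ 0.528 -0.351  0.121]
 [ 0.636 -0.318  0.181]
 [ 0.748 -0.306  0.198]]
```

```bash
python3 -m pendant '[[[66,0.5,0.8,0.05,0,0,0.5],[66,0.5,0.8,0.05,0,0,0.5],[66,0.5,0.8,0.05,0,0,0.5],[66,0.5,0.8,0.05,0,0,0.5],[66,0.5,0.8,0.05,0,0,0.5],[66,0.5,0.8,0.05,0,0,0.5],[66,0.5,0.8,0.05,0,0,0.5],[66,0.5,0.8,0.05,0,0,0.5],[66,0.5,0.8,0.05,0,0,0.5],[66,0.5,0.8,0.05,0,0,0.5]]]' 60
python3 -m pendant '[[[66,0.5,0.8,0.05,0,0,0.5],[66,0.5,0.8,0.05,0,0,0.5],[66,0.5,0.8,0.05,0,0,0.5],[66,0.5,0.8,0.05,0,0,0.5],[66,0.5,0.8,0.05,0,0,0.5],[66,0.5,0.8,0.05,0,0,0.5],[66,0.5,0.8,0.05,0,0,0.5],[66,0.5,0.8,0.05,0,0,0.5],[66,0.5,0.8,0.05,0,0,0.5],[66,0.5,0.8,0.05,0,0,0.5]]]'
python3 -m pendant '[[[66,0.5,0.8,0.05,0,0,0.5],[66,0.5,0.8,0.05,0,0,0.5],[66,0.5,0.8,0.05,0,0,0.5],[66,0.5,0.8,0.05,0,0,0.5],[66,0.5,0.8,0.05,0,0,0.5],[66,0.2,0.3,0,0,0,0.2],[66,0,0,0,0,0,0],[66,0,0,0,0,0,0]]]'
cat >> h.py <<'E'
def st():
    s=manip.read_state(); R=s["orientation"]; np.set_printoptions(suppress=True,precision=4)
    print("t",round(s["t"],2),"pos",s["eef_pos"],"y",R[:,1],"z",R[:,2],"j",s["joint_positions"],"w",round(s["grip_width"]*1000,1),s["grip_force"],"F",s["ft_force"])
E
python3 -c "
from h import *; st()"
```

```text
t: 2.58
eef_pos: [0.3736, -0.3826, 0.2517]
orientation: [[0.72, 0.694, 0.0], [0.694, -0.72, -0.001], [-0.0, 0.001, -1.0]]
ft_force: [0.2, -0.9, 0.4]
grip_width: 0.0659
grip_force: 0.0
t: 3.42
eef_pos: [0.5737, -0.0625, 0.2717]
orientation: [[0.277, 0.961, 0.001], [0.961, -0.277, -0.0], [-0.0, 0.001, -1.0]]
ft_force: [0.1, -0.9, 0.0]
grip_width: 0.0659
grip_force: 0.0
t: 4.08
eef_pos: [0.6807, 0.1083, 0.2807]
orientation: [[-0.001, 1.0, -0.001], [1.0, 0.001, -0.0], [-0.0, -0.001, -1.0]]
ft_force: [-0.1, 0.3, -0.7]
grip_width: 0.0659
grip_force: 0.0
t 4.08 pos [0.6807 0.1083 0.2807] y [ 1.      0.0006 -0.0009] z [-0.0009 -0.0003 -1.    ] j [ 0.0492  0.547  -0.4588  1.6149  0.2697  1.0441 -0.4877] w 65.9 0.0 F [-0.0645  0.33   -0.7357]
```

```bash
python3 -m pendant '[[[66,0,0,-1,0,0,0],[66,0,0,-1,0,0,0],[66,0,0,-1,0,0,0],[66,0,0,-1,0,0,0],[66,0,0,-0.55,0,0,0],[66,0,0,0,0,0,0],[40,0,0,0,0,0,0],[40,0,0,0,0,0,0],[40,0,0,0,0,0,0],[40,0,0,0,0,0,0]]]' 50
python3 -m pendant '[[[40,0,0,0.3,0,0,0],[40,0,0,0.7,0,0,0],[40,0,0,1,0,0,0],[40,0,0,1,0,0,0],[40,0,0,1,0,0,0],[40,0,0,0.5,0,0,0]]]'
```

```text
t: 4.92
eef_pos: [0.6817, 0.1078, 0.1014]
orientation: [[0.001, 1.0, 0.003], [1.0, -0.001, 0.0], [0.0, 0.003, -1.0]]
ft_force: [0.7, -0.0, -1.1]
grip_width: 0.0503
grip_force: 52.0
t: 5.42
eef_pos: [0.682, 0.1088, 0.2866]
orientation: [[-0.0, 1.0, 0.007], [1.0, 0.0, 0.002], [0.002, 0.007, -1.0]]
ft_force: [1.4, 0.4, -0.2]
grip_width: 0.0507
grip_force: 52.3
```

```bash
python3 -m pendant '[[[40,-0.45,-0.9,0,0,0,0],[40,-0.45,-0.9,0,0,0,0],[40,-0.45,-0.9,0,0,0,0],[40,-0.45,-0.9,0,0,0,0],[40,-0.45,-0.9,0,0,0,0],[40,-0.45,-0.9,0,0,0,0],[40,-0.45,-0.9,0,0,0,0],[40,-0.45,-0.9,0,0,0,0],[40,-0.45,-0.9,0,0,0,0],[40,-0.45,-0.9,0,0,0,0]]]'
python3 -m pendant '[[[40,-0.45,-0.9,0,0,0,0],[40,-0.45,-0.9,0,0,0,0],[40,-0.45,-0.9,0,0,0,0],[40,-0.45,-0.9,0,0,0,0],[40,0,-0.8,0,0,0,0],[40,0,0,0,0,0,0],[40,0,0,-1,0,0,0],[40,0,0,-1,0,0,0],[40,0,0,-1,0,0,0],[40,0,0,-1,0,0,0]]]'
python3 -m pendant '[[[40,0,0,-1,0,0,0],[40,0,0,-0.8,0,0,0],[40,0,0,0,0,0,0],[66,0,0,0,0,0,0],[66,0,0,0,0,0,0],[66,0,0,0,0,0,0],[66,0,0,1,0,0,0],[66,0,0,1,0,0,0],[66,0,0,1,0,0,0],[66,0,0,1,0,0,0]]]'
```

```text
t: 6.25
eef_pos: [0.4997, -0.2534, 0.2811]
orientation: [[-0.0, 1.0, 0.001], [1.0, 0.0, -0.001], [-0.001, 0.001, -1.0]]
ft_force: [-0.0, -0.7, -1.5]
grip_width: 0.0511
grip_force: 52.5
t: 7.08
eef_pos: [0.4294, -0.4282, 0.1196]
orientation: [[0.0, 1.0, 0.002], [1.0, -0.0, -0.002], [-0.002, 0.002, -1.0]]
ft_force: [0.3, -1.7, -1.2]
grip_width: 0.0507
grip_force: 52.6
t: 7.92
eef_pos: [0.429, -0.4281, 0.2118]
orientation: [[0.0, 1.0, 0.002], [1.0, -0.0, -0.002], [-0.002, 0.002, -1.0]]
ft_force: [0.5, -1.2, -0.3]
grip_width: 0.066
grip_force: 0.0
```

```bash
cat >> h.py <<'E'
def obj(im,W,name,x0,x1,y0,y1,zmin,zmax=.2):
    m=(W[...,0]>x0)&(W[...,0]<x1)&(W[...,1]>y0)&(W[...,1]<y1)&(W[...,2]>zmin)&(W[...,2]<zmax)
    P=W[m]
    if len(P)<10: print(name,"none"); return
    zt=np.percentile(P[:,2],90); T=P[P[:,2]>zt-.006]
    r=cv2.minAreaRect(T[:,:2].astype(np.float32)*1000)
    print(name,len(T),"ztop",round(zt,4),"mean",T.mean(0).round(4),"rect",np.round(r[0],1),np.round(r[1],1),round(r[2],1))
E
python3 - <<'E'
from h import *
im,W=shot("top","pics/top1.png"); st()
obj(im,W,"jar",.36,.47,-.09,.01,.05); obj(im,W,"slim",.34,.47,-.21,-.1,.05); obj(im,W,"box",.34,.47,.02,.12,.05)
obj(im,W,"cap",.33,.46,.28,.40,.12)
im,W=shot("scene","pics/scene1.png"); obj(im,W,"blockbin",.36,.50,-.49,-.36,.02,.058)
E
```

```text
t 7.97 pos [ 0.4319 -0.4301  0.2198] y [ 1.     -0.0003  0.0099] z [ 0.0099 -0.0094 -0.9999] j [ 0.9653  0.4947 -0.3992  1.8765  0.2611  0.8073  0.4294] w 65.9 0.0 F [ 2.6826 -1.6018  5.5115]
jar 214 ztop 0.1052 mean [ 0.4079 -0.0384  0.1028] rect [407.5 -37. ] [58.6 58.4] 88.5
slim 105 ztop 0.1064 mean [ 0.3875 -0.1434  0.1042] rect [ 387.9 -142.9] [48.2 47. ] 62.3
box 189 ztop 0.0918 mean [0.4066 0.0673 0.0896] rect [407.   66.4] [51.6 61. ] 74.8
cap 60 ztop 0.1414 mean [0.3853 0.3472 0.1392] rect [383.4 347.5] [32.4 31.7] 77.9
blockbin 630 ztop 0.0547 mean [ 0.4263 -0.4194  0.0531] rect [ 430.1 -423.2] [126.2 140. ] 89.9
```

View pics/scene1.png

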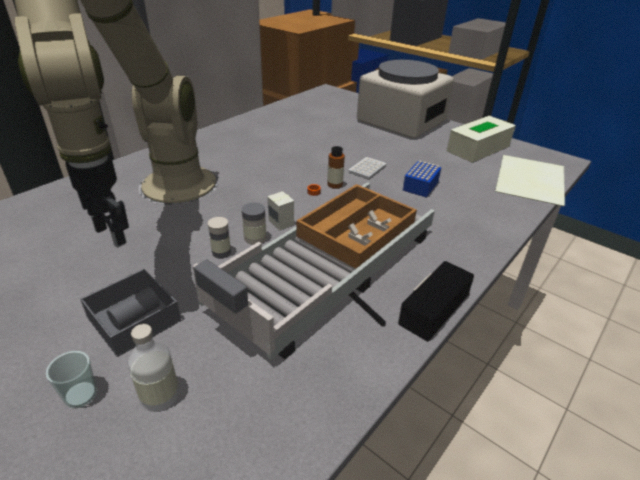

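```bash
python3 -m pendant '[[[75,-0.07,0.48,0,0,0,-1],[75,-0.07,0.48,0,0,0,-1],[75,-0.07,0.48,0,0,0,-1],[75,-0.07,0.48,0,0,0,-1],[75,-0.07,0.48,0,0,0,-1],[75,-0.07,0.48,0,0,0,-1],[75,-0.07,0.48,0,0,0,-1],[75,-0.07,0.48,0,0,0,-1],[75,-0.07,0.48,0,0,0,-1],[75,-0.07,0.48,0,0,0,-1]]]'
python3 -m pendant '[[[75,-0.07,0.48,0,0,0,-1],[75,-0.07,0.48,0,0,0,-1],[75,-0.07,0.48,0,0,0,-1],[75,-0.07,0.48,0,0,0,-1],[75,-0.07,0.46,0,0,0,-1],[75,0,0,0,0,0,0],[75,0,0,-0.8,0,0,0],[75,0,0,0,0,0,0]]]'
python3 -c "
from h import *; st()"
```

```text
t: 8.85
eef_pos: [0.4011, -0.2353, 0.2093]
orientation: [[0.869, 0.495, 0.003], [0.495, -0.869, -0.001], [0.002, 0.003, -1.0]]
ft_force: [1.6, -0.5, -0.0]
grip_width: 0.0748
grip_force: 0.0
t: 9.52
eef_pos: [0.3866, -0.1404, 0.1742]
orientation: [[1.0, 0.003, -0.0], [0.003, -1.0, 0.0], [-0.0, -0.0, -1.0]]
ft_force: [-1.7, -0.7, 0.0]
grip_width: 0.0751
grip_force: 0.0
t 9.52 pos [ 0.3866 -0.1404  0.1742] y [ 0.0027 -1.     -0.0004] z [-0.0002  0.0004 -1.    ] j [ 0.2268  0.3286 -0.0211  2.346   0.0144  0.4674 -1.374 ] w 75.1 0.0 F [-1.6574 -0.7036  0.0193]
```

```bash
python3 -m pendant '[[[75,0.03,-0.06,-1,0,0,0],[75,0,0,-1,0,0,0],[75,0,0,-1,0,0,0],[75,0,0,0,0,0,0],[40,0,0,0,0,0,0],[40,0,0,0,0,0,0],[40,0,0,0,0,0,0],[40,0,0,0,0,0,0],[40,0,0,0.5,0,0,0]]]' 40
python3 -c "
from h import *; st()"
```

```text
t: 10.27
eef_pos: [0.3888, -0.1433, 0.0761]
orientation: [[1.0, 0.0, 0.002], [0.0, -1.0, -0.0], [0.002, 0.0, -1.0]]
ft_force: [1.2, 0.3, -3.0]
grip_width: 0.0493
grip_force: 42.2
t 10.27 pos [ 0.3888 -0.1433  0.0761] y [ 0.0003 -1.      0.0003] z [ 0.0022 -0.0003 -1.    ] j [ 0.2241  0.5404 -0.0112  2.426   0.0327  0.1732 -1.3882] w 49.3 42.21978306770325 F [ 1.1559  0.2934 -3.0035]
```

```bash
python3 -m pendant '[[[40,0,0,1,0,0,0],[40,0,0,1,0,0,0],[40,0,0,1,0,0,0],[40,0,0,0.1,0,0,0],[40,0.7,0.6,0,0,0,0],[40,0.7,0.6,0,0,0,0],[40,0.7,0.6,0,0,0,0],[40,0.7,0.6,0,0,0,0],[40,0.7,0.6,0,0,0,0],[40,0.7,0.6,0,0,0,0]]]' 40
python3 -m pendant '[[[40,0.7,0.6,0,0,0,0],[40,0,0,0,0,0,0],[40,0,0,0,0,0,0]]]'
python3 -c "
from h import *; st()"
```

```text
t: 11.1
eef_pos: [0.5572, 0.0021, 0.2015]
orientation: [[1.0, 0.0, 0.004], [0.0, -1.0, 0.0], [0.004, -0.0, -1.0]]
ft_force: [0.5, -0.7, -2.6]
grip_width: 0.0492
grip_force: 42.5
t: 11.35
eef_pos: [0.5851, 0.0268, 0.2008]
orientation: [[1.0, 0.003, 0.003], [0.003, -1.0, 0.001], [0.003, -0.001, -1.0]]
ft_force: [-0.8, -1.3, -2.8]
grip_width: 0.049
grip_force: 42.5
t 11.35 pos [0.5851 0.0268 0.2008] y [ 0.0033 -1.     -0.001 ] z [ 0.0033  0.001  -1.    ] j [-0.1209  0.4678 -0.0304  1.9566  0.0202  0.7141 -1.7308] w 49.0 42.5485897064209 F [-0.8378 -1.3299 -2.7719]
```

```bash
python3 -m pendant '[[[40,0,0,-0.9,0,0,0],[40,0,0,-0.6,0,0,0],[40,0,0,-0.3,0,0,0],[40,0,0,-0.1,0,0,0],[40,0,0,0,0,0,0]]]' 
python3 -m pendant '[[[60,0,0,0,0,0,0],[60,0,0,0,0,0,0],[60,0,0,0,0,0,0],[60,0,0,0,0,0,0],[60,0,0,0.5,0,0,0],[60,0,0,1,0,0,0],[60,0,0,1,0,0,0],[60,0,0,0.5,0,0,0]]]'
```

```text
t: 11.77
eef_pos: [0.5828, 0.0234, 0.125]
orientation: [[1.0, -0.001, 0.0], [-0.001, -1.0, -0.0], [0.0, 0.0, -1.0]]
ft_force: [0.2, -0.2, -2.4]
grip_width: 0.0493
grip_force: 41.6
t: 12.43
eef_pos: [0.5853, 0.0247, 0.2476]
orientation: [[1.0, -0.0, 0.004], [-0.0, -1.0, 0.001], [0.004, -0.001, -1.0]]
ft_force: [0.5, 0.5, 0.1]
grip_width: 0.06
grip_force: 0.0
```

```bash
python3 - <<'E'
from h import *
for n in("scene","top"):
    im,W=shot(n,f"pics/{n}2.png")
    obj(im,W,"slim",.54,.62,-.02,.08,.13); obj(im,W,"jar",.35,.5,-.1,.01,.088,.115); obj(im,W,"box",.35,.5,.02,.14,.078,.1);obj(im,W,"cap",.33,.46,.28,.40,.125,.15)
E
```

```text
slim 205 ztop 0.1682 mean [0.5856 0.0213 0.167 ] rect [584.6  22.9] [47.2 52.3] 40.1
jar 268 ztop 0.1005 mean [ 0.4114 -0.0414  0.0989] rect [410.3 -39.4] [63.  62.3] 68.8
box 232 ztop 0.0865 mean [0.4118 0.0627 0.0847] rect [409.6  64. ] [54.2 65.1] 74.8
cap 24 ztop 0.1351 mean [0.3965 0.3472 0.133 ] rect [395.7 348.2] [13.  33.4] 38.0
slim none
jar 14 ztop 0.106 mean [ 0.4131 -0.0647  0.1034] rect [414.6 -64.7] [33.3  5.4] 13.4
box 41 ztop 0.092 mean [0.4026 0.0874 0.0895] rect [408.2  87.5] [14.8 52.9] 86.4
cap 66 ztop 0.1403 mean [0.3827 0.3499 0.1378] rect [381.9 348.3] [31.9 29.8] 52.9
```

View pics/scene2.png

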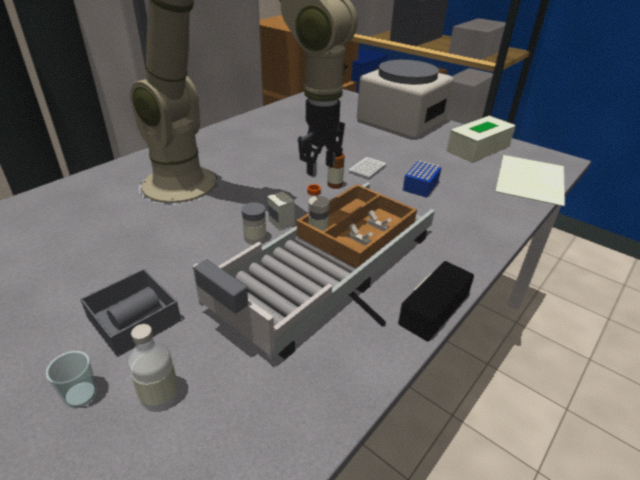

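```bash
python3 -m pendant '[[[80,-0.88,-0.31,0,0,0,0],[80,-0.88,-0.31,0,0,0,0],[80,-0.88,-0.31,-0.4,0,0,0],[80,-0.88,-0.31,-0.4,0,0,0],[80,-0.88,-0.33,-0.4,0,0,0],[80,0,0,-0.6,0,0,0],[80,0,0,0,0,0,0]]]' 40
python3 -c "
from h import *; st()"
```

```text
t: 13.12
eef_pos: [0.4044, -0.0388, 0.1687]
orientation: [[1.0, -0.001, -0.006], [-0.001, -1.0, -0.0], [-0.006, 0.0, -1.0]]
ft_force: [-0.6, -0.2, 0.1]
grip_width: 0.0802
grip_force: 0.0
t 13.12 pos [ 0.4044 -0.0388  0.1687] y [-0.0012 -1.      0.0003] z [-0.0056 -0.0003 -1.    ] j [-0.0188  0.3361 -0.0329  2.358   0.0249  0.4534 -1.6443] w 80.2 0.0 F [-0.5888 -0.2368  0.1317]
```

```bash
python3 -m pendant '[[[80,0.05,0,-1,0,0,0],[80,0,0,-1,0,0,0],[80,0,0,-0.85,0,0,0],[80,0,0,0,0,0,0],[50,0,0,0,0,0,0],[50,0,0,0,0,0,0],[50,0,0,0,0,0,0],[50,0,0,0,0,0,0]]]' 40
python3 -m pendant '[[[50,0,0,0.5,0,0,0],[50,0,0,1,0,0,0],[50,0,0,1,0,0,0],[50,0,0,1,0,0,0],[50,0,0,0.2,0,0,0],[50,0,0,0,0,0,0]]]' 40
python3 -c "
from h import *; st()"
```

```text
t: 13.78
eef_pos: [0.4116, -0.0381, 0.0595]
orientation: [[1.0, -0.0, 0.005], [-0.0, -1.0, 0.0], [0.005, -0.0, -1.0]]
ft_force: [0.1, 0.2, -0.8]
grip_width: 0.0613
grip_force: 43.6
t: 14.28
eef_pos: [0.4117, -0.0382, 0.2094]
orientation: [[1.0, -0.001, 0.01], [-0.001, -1.0, 0.0], [0.01, -0.0, -1.0]]
ft_force: [1.0, -0.7, -1.9]
grip_width: 0.0614
grip_force: 44.7
t 14.28 pos [ 0.4117 -0.0382  0.2094] y [-0.0006 -1.     -0.0002] z [ 0.0096  0.0002 -1.    ] j [-0.0095  0.263  -0.0442  2.3072  0.0222  0.5622 -1.6421] w 61.4 44.74545121192932 F [ 1.0314 -0.6526 -1.9181]
```

```bash
python3 -m pendant '[[[50,0.55,0.73,0,0,0,0],[50,0.55,0.73,0,0,0,0],[50,0.55,0.73,0,0,0,0],[50,0.55,0.73,0,0,0,0],[50,0.55,0.73,0,0,0,0],[50,0.55,0.73,0,0,0,0],[50,0.55,0.73,0,0,0,0],[50,0.55,0.73,0,0,0,0],[50,0,0,0,0,0,0],[50,0,0,0,0,0,0]]]'
cat > tr.py <<'E'
from h import *
st()
im,W=shot("scene"); im2,W2=shot("top")
for n,V in(("scene",W),("top",W2)):
    obj(im,V,n+" jartop",.54,.63,.15,.25,.17,.30)
    m=(abs(V[...,1]-.115)<.15)&(V[...,2]>.106)&(V[...,2]<.116)
    for y in(.03,.08,.11,.15,.2):
        x=np.sort(V[m&(abs(V[...,1]-y)<.01)][:,0]); x=x[(x>.5)&(x<.8)]
        h,e=np.histogram(x,np.arange(.53,.76,.003)); print(n,y,[(round(e[i]+.0015,4),h[i]) for i in range(len(h)) if h[i]>2])
E
python3 tr.py
```

```text
t: 15.12
eef_pos: [0.5858, 0.1975, 0.2033]
orientation: [[1.0, 0.003, -0.002], [0.003, -1.0, -0.0], [-0.002, 0.0, -1.0]]
ft_force: [-0.8, 0.5, -0.9]
grip_width: 0.0613
grip_force: 44.8
t 15.12 pos [0.5858 0.1975 0.2033] y [ 0.003  -1.      0.0001] z [-0.0016 -0.0001 -1.    ] j [-0.3834  0.5029 -0.0485  1.8772  0.0329  0.7638 -2.0175] w 61.3 44.76971447467804 F [-0.8201  0.4765 -0.8908]
scene jartop 135 ztop 0.2857 mean [0.5973 0.1946 0.2905] rect [593.3 207. ] [85.4 27.1] 89.1
scene 0.03 [(np.float64(0.6065), np.int64(4)), (np.float64(0.6095), np.int64(5)), (np.float64(0.6245), np.int64(7)), (np.float64(0.6275), np.int64(8)), (np.float64(0.7355), np.int64(8)), (np.float64(0.7385), np.int64(6)), (np.float64(0.7415), np.int64(10))]
scene 0.08 [(np.float64(0.6245), np.int64(4)), (np.float64(0.6275), np.int64(7)), (np.float64(0.7355), np.int64(7)), (np.float64(0.7385), np.int64(7)), (np.float64(0.7415), np.int64(7))]
scene 0.11 [(np.float64(0.5465), np.int64(3)), (np.float64(0.5495), np.int64(3)), (np.float64(0.6275), np.int64(9)), (np.float64(0.7385), np.int64(8)), (np.float64(0.7415), 
[... 1154 characters left out ...]
4(5)), (np.float64(0.6515), np.int64(3)), (np.float64(0.7325), np.int64(7)), (np.float64(0.7355), np.int64(3)), (np.float64(0.7385), np.int64(3))]
top 0.11 [(np.float64(0.5405), np.int64(4)), (np.float64(0.5435), np.int64(3)), (np.float64(0.5465), np.int64(7)), (np.float64(0.6215), np.int64(8)), (np.float64(0.7325), np.int64(4))]
top 0.15 [(np.float64(0.5405), np.int64(6)), (np.float64(0.5435), np.int64(5)), (np.float64(0.5465), np.int64(6)), (np.float64(0.6245), np.int64(3)), (np.float64(0.7325), np.int64(5)), (np.float64(0.7355), np.int64(5)), (np.float64(0.7385), np.int64(4))]
top 0.2 [(np.float64(0.7325), np.int64(6)), (np.float64(0.7355), np.int64(3)), (np.float64(0.7385), np.int64(8))]
```

```bash
python3 -m pendant '[[[50,0.03,-0.05,-0.5,0,0,0],[50,0,0,-0.5,0,0,0],[50,0,0,-0.4,0,0,0],[50,0,0,-0.2,0,0,0],[50,0,0,-0.1,0,0,0],[50,0,0,0,0,0,0]]]' 
python3 -c "
from h import *; st()"
```

```text
t: 15.72
eef_pos: [0.5867, 0.1926, 0.1367]
orientation: [[1.0, -0.001, -0.001], [-0.001, -1.0, -0.001], [-0.001, 0.001, -1.0]]
ft_force: [0.1, 0.1, -1.4]
grip_width: 0.0612
grip_force: 44.8
t 15.72 pos [0.5867 0.1926 0.1367] y [-0.0009 -1.      0.0007] z [-0.0013 -0.0007 -1.    ] j [-0.379   0.5858 -0.0447  1.9315  0.0424  0.6266 -2.0224] w 61.2 44.76774036884308 F [ 0.0526  0.0526 -1.384 ]
```

```bash
python3 -m pendant '[[[50,0,0,-0.1,0,0,0],[50,0,0,-0.1,0,0,0],[50,0,0,0,0,0,0]]]' 
python3 -m pendant '[[[70,0,0,0,0,0,0],[70,0,0,0,0,0,0],[70,0,0,0,0,0,0],[70,0,0,0,0,0,0],[70,0,0,0.5,0,0,0],[70,0,0,1,0,0,0],[70,0,0,0.8,0,0,0],[70,0,0,0.2,0,0,0]]]'
python3 - <<'E'
from h import *
st()
for n in("scene","top"):
    im,W=shot(n)
    obj(im,W,"wide",.54,.63,.15,.25,.155,.18);obj(im,W,"box",.35,.5,.02,.14,.078,.1);obj(im,W,"slim",.54,.62,-.02,.08,.155,.175);obj(im,W,"cap",.33,.46,.28,.40,.125,.15)
E
```

```text
t: 15.97
eef_pos: [0.5873, 0.1935, 0.1292]
orientation: [[1.0, -0.0, 0.0], [-0.0, -1.0, 0.0], [0.0, -0.0, -1.0]]
ft_force: [0.0, -0.2, -1.8]
grip_width: 0.0615
grip_force: 44.8
t: 16.63
eef_pos: [0.5894, 0.1942, 0.2346]
orientation: [[1.0, -0.0, 0.007], [-0.0, -1.0, 0.003], [0.007, -0.003, -1.0]]
ft_force: [1.6, 0.1, 0.3]
grip_width: 0.0702
grip_force: 0.0
t 16.63 pos [0.5894 0.1942 0.2346] y [-0.0003 -1.     -0.0027] z [ 0.0065  0.0027 -1.    ] j [-0.3767  0.467  -0.048   1.8483  0.0298  0.8199 -2.0109] w 70.2 0.0 F [1.6015 0.0839 0.2571]
wide 235 ztop 0.1683 mean [0.5879 0.1904 0.1668] rect [586.3 192.4] [62.2 62.4] 38.6
box 232 ztop 0.0866 mean [0.4122 0.0626 0.0847] rect [410.4  63.5] [53.2 65.6] 75.3
slim 205 ztop 0.1683 mean [0.5856 0.0214 0.1668] rect [583.8  23.5] [48.5 50.2] 31.9
cap 54 ztop 0.1351 mean [0.3876 0.3443 0.1331] rect [386.3 344.5] [31.8 35.8] 38.0
wide 5 ztop 0.1723 mean [0.5797 0.1656 0.1705] rect [579.2 165.4] [9.5 6.2] 15.0
box 179 ztop 0.0916 mean [0.4059 0.0662 0.0895] rect [406.9  66.3] [51.4 61.1] 74.5
slim 150 ztop 0.1732 mean [0.5804 0.0254 0.1705] rect [581.   25.6] [48.6 46.7] 88.2
cap 60 ztop 0.1415 mean [0.3847 0.3469 0.1391] rect [384.6 347. ] [32.6 31.3] 88.6
```

```bash
python3 -m pendant '[[[75,-0.75,-0.53,0,0,0,-0.5],[75,-0.75,-0.53,-0.1,0,0,-0.5],[75,-0.75,-0.53,-0.4,0,0,-0.5],[75,-0.75,-0.53,-0.4,0,0,-0.5],[75,-0.75,-0.53,-0.4,0,0,-0.5],[75,-0.74,-0.55,-0.3,0,0,0],[75,0,0,0,0,0,0],[75,0,0,0,0,0,0]]]'
python3 -c "
from h import *; st()"
```

```text
t: 17.4
eef_pos: [0.405, 0.0641, 0.164]
orientation: [[0.966, -0.26, -0.004], [-0.26, -0.966, -0.001], [-0.004, 0.002, -1.0]]
ft_force: [1.1, 0.6, -0.3]
grip_width: 0.075
grip_force: 0.0
t 17.4 pos [0.405  0.0641 0.164 ] y [-0.2601 -0.9656  0.0025] z [-0.0042 -0.0015 -1.    ] j [-0.3027  0.3485  0.0092  2.3579 -0.0069  0.4396 -2.1216] w 75.0 0.0 F [ 1.1051  0.5939 -0.2747]
```

```bash
python3 -m pendant '[[[75,0.02,0.02,-1,0,0,0],[75,0,0,-1,0,0,0],[75,0,0,-0.85,0,0,0],[75,0,0,0,0,0,0],[40,0,0,0,0,0,0],[40,0,0,0,0,0,0],[40,0,0,0,0,0,0],[40,0,0,0,0,0,0],[40,0,0,0,0,0,0]]]' 40
python3 -m pendant '[[[40,0,0,0.5,0,0,0],[40,0,0,1,0,0,0.5],[40,0,0,1,0,0,0.5],[40,0,0,1,0,0,0.5],[40,0,0,0.2,0,0,0.5],[40,0,0,0,0,0,0.5]]]' 40
python3 -c "
from h import *; st()"
```

```text
t: 18.15
eef_pos: [0.4102, 0.0668, 0.0535]
orientation: [[0.966, -0.259, 0.004], [-0.259, -0.966, 0.001], [0.003, -0.002, -1.0]]
ft_force: [0.2, 0.2, -1.5]
grip_width: 0.0514
grip_force: 42.3
t: 18.65
eef_pos: [0.4106, 0.0667, 0.2041]
orientation: [[1.0, 0.002, 0.008], [0.002, -1.0, 0.002], [0.008, -0.002, -1.0]]
ft_force: [0.7, -0.5, -3.4]
grip_width: 0.0517
grip_force: 43.0
t 18.65 pos [0.4106 0.0667 0.2041] y [ 0.0021 -1.     -0.0018] z [ 0.0085  0.0018 -1.    ] j [-0.2074  0.2772 -0.1136  2.3049  0.0608  0.5535 -1.9368] w 51.7 43.04776310920715 F [ 0.6939 -0.5321 -3.4349]
```

```bash
python3 -m pendant '[[[40,0.88,0.2,0,0,0,0],[40,0.88,0.2,0,0,0,0],[40,0.89,0.2,0,0,0,0],[40,0.89,0.2,0,0,0,0],[40,0.89,0.2,0,0,0,0],[40,0,0,0,0,0,0],[40,0,0,-0.6,0,0,0],[40,0,0,-0.6,0,0,0],[40,0,0,-0.2,0,0,0],[40,0,0,0,0,0,0]]]'
python3 -m pendant '[[[40,0,0,-0.2,0,0,0],[40,0,0,-0.1,0,0,0],[40,0,0,0,0,0,0],[40,0,0,0,0,0,0]]]'
python3 -c "
from h import *; st()"
```

```text
t: 19.48
eef_pos: [0.5847, 0.1061, 0.1428]
orientation: [[1.0, 0.0, -0.003], [0.0, -1.0, -0.001], [-0.003, 0.001, -1.0]]
ft_force: [0.2, 0.1, -1.2]
grip_width: 0.0515
grip_force: 42.9
t: 19.82
eef_pos: [0.5863, 0.1064, 0.1324]
orientation: [[1.0, -0.0, -0.0], [-0.0, -1.0, -0.0], [-0.0, 0.0, -1.0]]
ft_force: [0.7, 0.1, -1.6]
grip_width: 0.0515
grip_force: 43.0
t 19.82 pos [0.5863 0.1064 0.1324] y [-0.     -1.      0.0002] z [-0.     -0.0002 -1.    ] j [-0.2173  0.5714 -0.0844  1.9834  0.0823  0.5901 -1.9275] w 51.5 42.98836648464203 F [ 0.6967  0.0736 -1.5843]
```

```bash
python3 -m pendant '[[[40,0,0,-0.15,0,0,0],[40,0,0,-0.1,0,0,0],[40,0,0,0,0,0,0]]]'
python3 -m pendant '[[[62,0,0,0,0,0,0],[62,0,0,0,0,0,0],[62,0,0,0,0,0,0],[62,0,0,0,0,0,0],[62,0,0,0.5,0,0,0],[62,0,0,1,0,0,0],[62,0,0,1,0,0,0],[62,0,0,0.5,0,0,0]]]'
python3 - <<'E'
from h import *
st()
for n in("scene","top"):
    im,W=shot(n,f"pics/{n}3.png")
    obj(im,W,"wide",.54,.63,.15,.25,.155,.18);obj(im,W,"box",.54,.63,.07,.14,.14,.164);obj(im,W,"slim",.54,.62,-.02,.08,.155,.175);obj(im,W,"cap",.33,.46,.28,.40,.125,.15)
E
```

```text
t: 20.07
eef_pos: [0.5857, 0.1063, 0.1211]
orientation: [[1.0, -0.0, -0.002], [-0.0, -1.0, -0.001], [-0.002, 0.001, -1.0]]
ft_force: [0.0, -0.7, -1.9]
grip_width: 0.0515
grip_force: 43.0
t: 20.73
eef_pos: [0.5874, 0.1067, 0.2463]
orientation: [[1.0, -0.0, 0.004], [-0.0, -1.0, 0.001], [0.004, -0.001, -1.0]]
ft_force: [0.5, -0.1, 0.4]
grip_width: 0.0618
grip_force: 0.0
t 20.73 pos [0.5874 0.1067 0.2463] y [-0.0002 -1.     -0.0009] z [ 0.0038  0.0009 -1.    ] j [-0.2053  0.4287 -0.0981  1.8839  0.0556  0.8277 -1.9031] w 61.8 0.0 F [ 0.5178 -0.0555  0.3843]
wide 240 ztop 0.1683 mean [0.5883 0.1904 0.1667] rect [586.3 192.2] [63.3 63. ] 7.0
box 286 ztop 0.1543 mean [0.5876 0.1029 0.1525] rect [586.3 105.9] [62.9 55.5] 0.0
slim 206 ztop 0.1681 mean [0.5854 0.0216 0.1667] rect [584.9  22.8] [47.2 54.2] 41.3
cap 12 ztop 0.1354 mean [0.3983 0.3503 0.1329] rect [396.9 351.6] [ 6.5 31.6] 37.9
wide 98 ztop 0.173 mean [0.5771 0.2087 0.1706] rect [575.6 208.9] [56.  29.1] 33.0
box none
slim 147 ztop 0.1726 mean [0.5812 0.0262 0.17  ] rect [581.2  25.6] [48.6 46.3] 89.2
cap 63 ztop 0.1405 mean [0.3831 0.3474 0.1378] rect [384.6 349.2] [33.  31.3] 88.4
```

View pics/scene3.png

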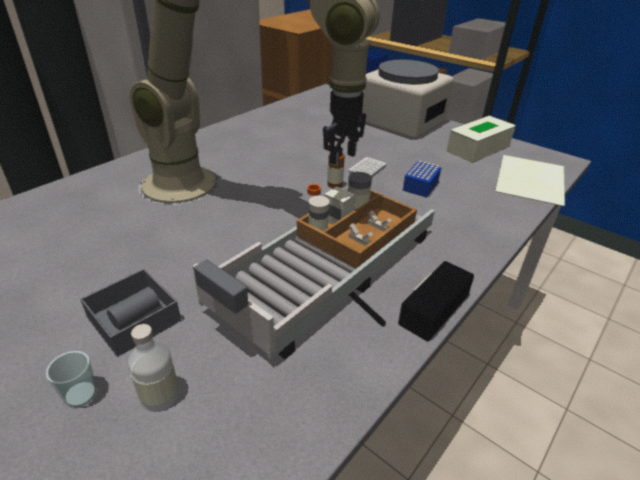

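```bash
python3 -m pendant '[[[75,-0.3,0.6,0.3,0,0,1],[75,-0.3,0.6,0.3,0,0,1],[75,-0.3,0.6,0.3,0,0,1],[75,-0.3,0.6,0.3,0,0,1],[75,-0.3,0.6,0.1,0,0,1],[75,-0.3,0.6,0,0,0,1],[75,-0.3,0.6,0,0,0,1],[75,-0.3,0.6,0,0,0,1],[75,-0.3,0.6,0,0,0,1],[75,-0.3,0.6,0,0,0,1]]]'
python3 -m pendant '[[[75,-0.3,0.6,0,0,0,1],[75,-0.3,0.6,0,0,0,1],[75,-0.3,0.6,0,0,0,1],[75,-0.3,0.6,0,0,0,1],[75,-0.3,0.4,0,0,0,1],[75,0,0,0,-1,0,0],[75,0,0,0,-1,0,0],[75,0,0,0,-1,0,0],[75,0,0,0,-1,0,0]]]'
python3 -m pendant '[[[75,0,0,0,-1,0,0],[75,0,0,0,-1,0,0],[75,0,0,0,-1,0,0],[75,0,0,0,-1,0,0],[75,0,0,0,-0.4,0,0],[75,0,0,0,0,0,0],[75,0,0,0,0,0,0]]]'
python3 -c "
from h import *; st()"
```

```text
t: 21.67
eef_pos: [0.4651, 0.3472, 0.2931]
orientation: [[0.496, 0.869, -0.001], [0.869, -0.496, -0.001], [-0.002, -0.0, -1.0]]
ft_force: [1.1, 0.6, 0.6]
grip_width: 0.075
grip_force: 0.0
t: 22.42
eef_pos: [0.406, 0.4585, 0.2938]
orientation: [[0.0, 1.0, 0.001], [0.911, 0.0, -0.412], [-0.412, 0.001, -0.911]]
ft_force: [0.4, 0.9, 0.1]
grip_width: 0.075
grip_force: 0.0
t: 23.0
eef_pos: [0.4054, 0.4589, 0.2925]
orientation: [[-0.001, 1.0, 0.001], [0.636, 0.002, -0.772], [-0.772, 0.0, -0.636]]
ft_force: [-0.3, 0.4, -0.2]
grip_width: 0.0749
grip_force: 0.0
t 23.0 pos [0.4054 0.4589 0.2925] y [1.     0.0017 0.0003] z [ 0.0015 -0.7716 -0.6361] j [-0.9943  0.7797 -0.2413  1.386   0.4371  1.8518 -1.3133] w 74.9 0.0 F [-0.2741  0.3795 -0.2352]
```

```bash
python3 -m pendant '[[[75,-0.1,-0.25,-0.8,0,0,0],[75,-0.1,-0.25,-0.8,0,0,0],[75,-0.1,-0.25,-0.8,0,0,0],[75,-0.1,-0.25,-0.8,0,0,0],[75,-0.1,-0.25,-0.8,0,0,0],[75,0,0,0,0,0,0],[75,0,0,0,0,0,0]]]'
python3 - <<'E'
from h import *
st()
for n in("scene","top"):
    im,W=shot(n,f"pics/{n}4.png")
    obj(im,W,"cap",.33,.46,.28,.375,.125,.15); obj(im,W,"body",.33,.46,.28,.40,.03,.1)
E
```

```text
t: 23.58
eef_pos: [0.3864, 0.4076, 0.1343]
orientation: [[-0.0, 1.0, -0.001], [0.637, -0.001, -0.771], [-0.771, -0.001, -0.637]]
ft_force: [0.5, 1.0, 1.1]
grip_width: 0.075
grip_force: 0.0
t 23.58 pos [0.3864 0.4076 0.1343] y [ 1.     -0.0009 -0.0008] z [-0.0012 -0.7712 -0.6366] j [-0.9728  0.8891 -0.2458  1.611   0.4587  1.5506 -1.4451] w 75.0 0.0 F [0.5412 0.9573 1.1275]
cap 56 ztop 0.1347 mean [0.3877 0.3434 0.1333] rect [386.8 343.9] [31.8 36.7] 37.6
body 59 ztop 0.0929 mean [0.3966 0.3307 0.0934] rect [394.4 332. ] [50.3 23.8] 28.2
cap 65 ztop 0.1415 mean [0.3841 0.3465 0.1393] rect [383.3 346.5] [33.1 31. ] 79.2
body 18 ztop 0.0905 mean [0.3865 0.3287 0.0912] rect [385.  332.7] [49.8 20.4] 3.8
```

View pics/scene4.png

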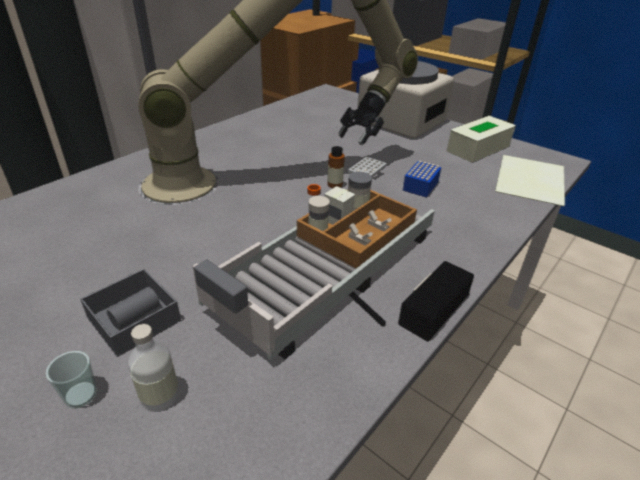

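```bash
python3 -m pendant '[[[75,0,0,-0.33,-0.75,0,0],[75,0,0,-0.33,-0.75,0,0],[75,0,0,0,0,0,0],[75,0,-0.49,-0.29,0,0,0],[75,0,-0.49,-0.29,0,0,0],[75,0,-0.49,-0.29,0,0,0],[75,0,-0.49,-0.29,0,0,0],[75,0,0,0,0,0,0]]]'
python3 -c "
from h import *; st()"
```

```text
t: 24.35
eef_pos: [0.387, 0.3269, 0.0621]
orientation: [[0.002, 1.0, -0.001], [0.508, -0.002, -0.861], [-0.861, 0.001, -0.508]]
ft_force: [0.7, -0.8, 0.8]
grip_width: 0.0748
grip_force: 0.0
t 24.35 pos [0.387  0.3269 0.0621] y [ 1.     -0.0022  0.0013] z [-0.0012 -0.8612 -0.5083] j [-0.963   1.004  -0.1968  1.7275  0.5152  1.4824 -1.5094] w 74.8 0.0 F [ 0.7117 -0.8458  0.7629]
```

```bash
python3 -m pendant '[[[40,0,0,0,0,0,0],[40,0,0,0,0,0,0],[40,0,0,0,0,0,0],[40,0,0,0,0,0,0],[40,0,0,0.4,0,0,0],[40,0,0,0.8,0,0,0],[40,0,0,1,0,0,0],[40,0,0,1,0,0,0],[40,0,0,1,0,0,0],[40,0,0,1,0,0,0]]]' 60
python3 -m pendant '[[[40,0,0,0.8,0,0,0],[40,0,0,0,0,0,0],[40,0.49,-0.36,0,1,0,0],[40,0.49,-0.36,0,1,0,0],[40,0.49,-0.36,0,1,0,0],[40,0.49,-0.36,0,1,0,0],[40,0.49,-0.36,0,1,0,0],[40,0,0,0,0,0,0]]]'
python3 -c "
from h import *; st()"
```

```text
t: 25.18
eef_pos: [0.3856, 0.3305, 0.2721]
orientation: [[-0.0, 1.0, 0.001], [0.511, 0.001, -0.86], [-0.86, 0.0, -0.511]]
ft_force: [-0.2, 0.6, -2.6]
grip_width: 0.0504
grip_force: 62.4
t: 25.85
eef_pos: [0.4889, 0.251, 0.3048]
orientation: [[0.013, 1.0, 0.002], [0.873, -0.011, -0.487], [-0.487, 0.008, -0.873]]
ft_force: [-0.0, -1.4, -1.8]
grip_width: 0.0503
grip_force: 62.8
t 25.85 pos [0.4889 0.251  0.3048] y [ 0.9999 -0.0108  0.0082] z [ 0.0019 -0.4873 -0.8732] j [-0.6159  0.4716 -0.2528  1.765   0.4482  1.3524 -1.0736] w 50.3 62.76440978050232 F [-0.0136 -1.3959 -1.8471]
```

```bash
python3 -m pendant '[[[40,0.49,-0.36,0,1,0,0],[40,0.49,-0.36,0,1,0,0],[40,0.49,-0.36,0,1,0,0],[40,0.49,-0.36,0,1,0,0],[40,0.49,-0.36,0,1,0,0],[40,0.49,-0.36,0,1,0,0],[40,0.49,-0.36,0,1,0,0],[40,0.49,-0.36,0,1,0,0],[40,0.49,-0.36,0,1,0,0],[40,0,0,0,1,0,0]]]'
python3 -m pendant '[[[40,0,0,0,0,0,0],[40,0,0,0,0,0,0],[40,0,0,0,0,0,0]]]'
python3 - <<'E'
from h import *
st()
im,W=shot("scene","pics/scene5.png")
E
```

```text
t: 26.68
eef_pos: [0.6646, 0.1238, 0.3019]
orientation: [[0.003, 1.0, 0.007], [0.86, -0.006, 0.511], [0.511, 0.005, -0.86]]
ft_force: [1.0, -0.4, -3.7]
grip_width: 0.0502
grip_force: 62.8
t: 26.93
eef_pos: [0.6596, 0.1294, 0.3015]
orientation: [[-0.001, 1.0, -0.001], [0.862, 0.001, 0.508], [0.508, -0.0, -0.862]]
ft_force: [-1.1, 0.3, -3.1]
grip_width: 0.0505
grip_force: 62.9
t 26.93 pos [0.6596 0.1294 0.3015] y [ 1.      0.0015 -0.0003] z [-0.001   0.5077 -0.8616] j [ 0.3502  0.5565 -0.5911  1.7037 -0.2921  0.8962  0.0225] w 50.5 62.902761697769165 F [-1.0811  0.2997 -3.1253]
```

View pics/scene5.png

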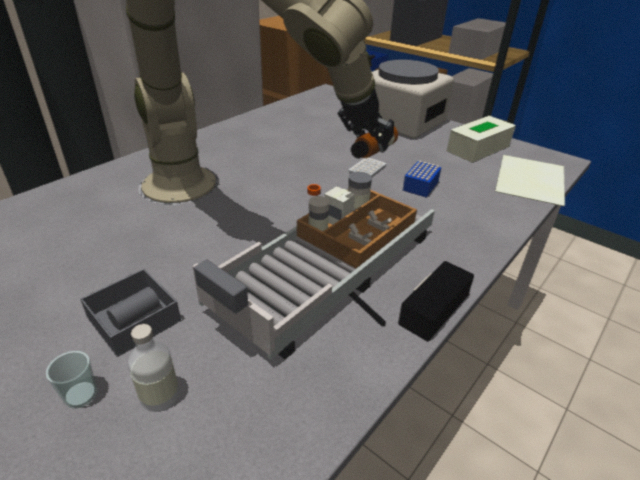

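```bash
python3 -m pendant '[[[40,0.27,-0.22,-0.3,0,0,0],[40,0.27,-0.22,-1,0,0,0],[40,0,0,-1,0,0,0],[40,0,0,-1,0,0,0],[40,0,0,-0.6,0,0,0],[40,0,0,-0.3,0,0,0],[40,0,0,0,0,0,0],[40,0,0,0,0,0,0]]]'
python3 - <<'E'
from h import *
st()
im,W=shot("scene"); cv2.imwrite("pics/crop6.png",cv2.resize(im[140:280,270:450,::-1],None,fx=4,fy=4))
E
```

```text
t: 27.65
eef_pos: [0.6822, 0.1129, 0.1351]
orientation: [[-0.003, 1.0, 0.0], [0.861, 0.002, 0.509], [0.509, 0.001, -0.861]]
ft_force: [0.2, -1.0, -1.6]
grip_width: 0.0506
grip_force: 62.9
t 27.65 pos [0.6822 0.1129 0.1351] y [1.     0.0022 0.0014] z [ 0.0001  0.5085 -0.861 ] j [ 0.3428  0.7731 -0.5648  1.7773 -0.2484  0.6472  0.1245] w 50.6 62.91320443153381 F [ 0.2031 -1.0259 -1.5857]
```

View pics/crop6.png

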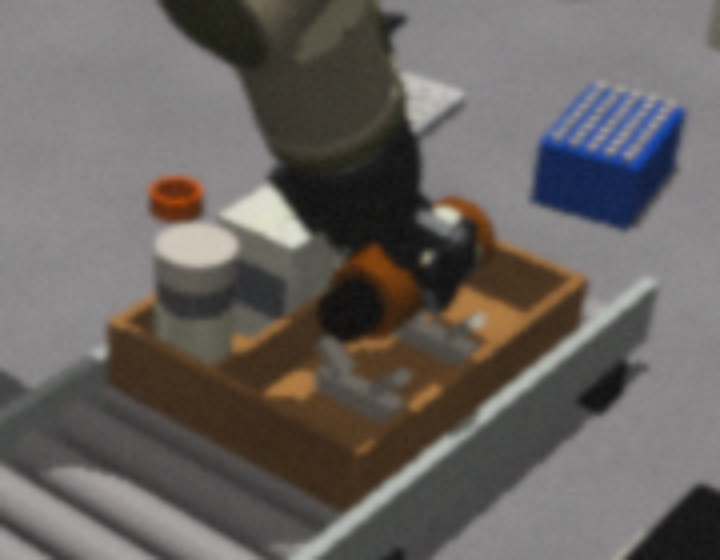

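```bash
python3 -m pendant '[[[40,0,0,-0.4,0,0,0],[40,0,0,-0.25,0,0,0],[40,0,0,-0.1,0,0,0],[40,0,0,0,0,0,0]]]'
python3 -m pendant '[[[40,0,0,-0.07,0,0,0],[40,0,0,0,0,0,0]]]'
python3 -m pendant '[[[40,0,0,-0.05,0,0,0],[40,0,0,0,0,0,0]]]'
```

```text
t: 28.03
eef_pos: [0.6818, 0.1109, 0.1037]
orientation: [[0.0, 1.0, 0.0], [0.861, -0.0, 0.508], [0.508, -0.0, -0.861]]
ft_force: [-0.6, 0.4, -2.1]
grip_width: 0.0503
grip_force: 62.9
t: 28.2
eef_pos: [0.682, 0.1113, 0.1017]
orientation: [[-0.001, 1.0, 0.001], [0.861, 0.0, 0.509], [0.509, 0.001, -0.861]]
ft_force: [-1.4, 0.8, -0.6]
grip_width: 0.0503
grip_force: 63.0
t: 28.37
eef_pos: [0.682, 0.1124, 0.1015]
orientation: [[-0.001, 1.0, 0.001], [0.86, 0.001, 0.51], [0.51, 0.001, -0.86]]
ft_force: [-5.4, -0.4, 13.1]
grip_width: 0.0507
grip_force: 64.4
```

```bash
python3 -m pendant '[[[40,0,0,0.04,0,0,0],[66,0,0,0,0,0,0],[66,0,0,0,0,0,0],[66,0,0,0,0,0,0],[66,0,0,0,0,0,0],[66,0,-0.16,0.27,0,0,0],[66,0,-0.3,0.5,0,0,0],[66,0,-0.5,0.85,0,0,0],[66,0,-0.5,0.85,0,0,0],[66,0,-0.3,0.5,0,0,0]]]'
python3 -m pendant '[[[66,0,0,1,-1,0,0],[66,0,0,1,-1,0,0],[66,0,0,0,-1,0,0],[66,0,0,0,-1,0,0],[66,0,0,0,-1,0,0],[66,0,0,0,0,0,0]]]'
python3 - <<'E'
from h import *
st()
im,W=shot("scene"); cv2.imwrite("pics/crop7.png",cv2.resize(im[140:280,270:450,::-1],None,fx=4,fy=4))
im2,W2=shot("top")
for V in (W,W2):
    m=(abs(V[...,0]-.681)<.045)&(abs(V[...,1]-.115)<.11)&(V[...,2]>.128)&(V[...,2]<.155); P=V[m]
    print(len(P),np.percentile(P,[1,50,99],axis=0)); r=cv2.minAreaRect(P[P[:,2]>.134][:,:2].astype(np.float32)*1000);print(r)
E
```

```text
t: 29.2
eef_pos: [0.6831, 0.0378, 0.2232]
orientation: [[0.0, 1.0, 0.004], [0.862, -0.002, 0.507], [0.507, 0.004, -0.862]]
ft_force: [1.3, 0.0, -0.6]
grip_width: 0.0658
grip_force: 0.0
t: 29.7
eef_pos: [0.6815, 0.0473, 0.3017]
orientation: [[-0.009, 1.0, 0.003], [1.0, 0.009, 0.007], [0.007, 0.003, -1.0]]
ft_force: [-0.6, 1.4, -1.2]
grip_width: 0.066
grip_force: 0.0
t 29.7 pos [0.6815 0.0473 0.3017] y [1.     0.0089 0.0033] z [ 0.0032  0.0075 -1.    ] j [ 0.0455  0.4994 -0.3015  1.6155  0.1574  1.0464 -0.2908] w 66.0 0.0 F [-0.562   1.3839 -1.249 ]
511 [[0.6648 0.0387 0.1283]
 [0.6883 0.1024 0.1369]
 [0.704  0.172  0.1426]]
((682.892333984375, 105.6793212890625), (136.5791015625, 36.63887405395508), 89.59203338623047)
393 [[0.6538 0.0967 0.1286]
 [0.6755 0.1369 0.1383]
 [0.7014 0.1747 0.1511]]
((676.60546875, 135.34243774414062), (79.48030090332031, 47.63225555419922), 88.40045166015625)
```

View pics/crop7.png

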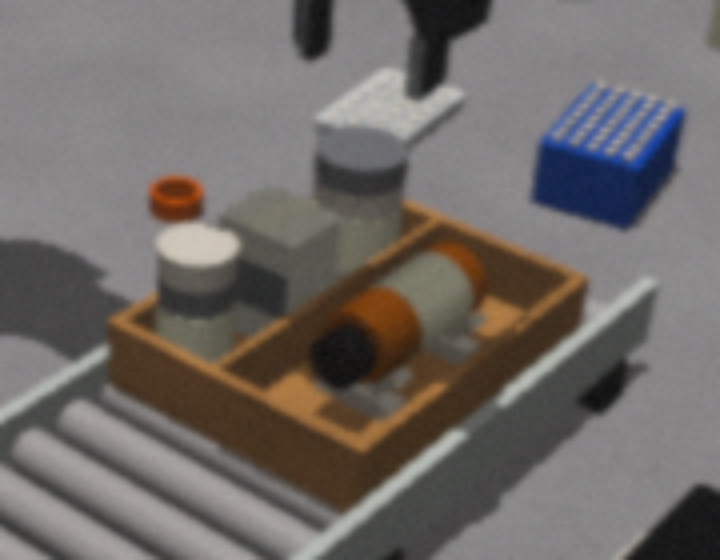

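```bash
python3 -m pendant '[[[0,-0.16,0.76,0,-0.63,0,0],[0,-0.16,0.76,0,-0.63,0,0],[0,-0.16,0.76,0,-0.63,0,0],[0,-0.16,0.76,0,-0.63,0,0],[0,-0.16,0.76,0,-0.63,0,0],[0,-0.16,0.76,0,-0.63,0,0],[0,-0.16,0.76,0,-0.63,0,0],[0,-0.16,0.76,0,-0.63,0,0],[0,0,0,0,0,0,0]]]' 30
python3 -m pendant '[[[0,0,0,-0.9,0,0,0],[0,0,0,-0.9,0,0,0],[0,0,0,-0.9,0,0,0],[0,0,0,-0.9,0,0,0],[0,0,0,-0.9,0,0,0],[0,0,0,-0.8,0,0,0],[0,0,0,0,0,0,0]]]'
python3 - <<'E'
from h import *
st()
im,W=shot("scene","pics/scene8.png")
obj(im,W,"wide",.54,.63,.15,.25,.155,.175);obj(im,W,"box",.54,.63,.07,.14,.14,.164);obj(im,W,"slim",.54,.62,-.02,.08,.155,.175)
E
```

```text
t: 30.55
eef_pos: [0.627, 0.2926, 0.2956]
orientation: [[-0.012, 1.0, -0.002], [0.87, 0.01, -0.494], [-0.494, -0.007, -0.87]]
ft_force: [-2.7, 0.3, -0.8]
grip_width: 0.0003
grip_force: 0.0
t: 31.13
eef_pos: [0.6284, 0.2793, 0.0805]
orientation: [[-0.002, 1.0, -0.01], [0.866, -0.004, -0.499], [-0.499, -0.009, -0.866]]
ft_force: [-1.7, -0.3, -0.0]
grip_width: -0.0
grip_force: 0.0
t 31.13 pos [0.6284 0.2793 0.0805] y [ 0.9999 -0.0036 -0.0095] z [-0.01   -0.4992 -0.8664] j [-0.6061  0.8614 -0.1363  1.5933  0.5386  1.1317 -1.0576] w -0.0 0.0 F [-1.6508 -0.257  -0.0428]
wide 234 ztop 0.1684 mean [0.5881 0.1914 0.1668] rect [587.7 192.3] [59.5 63.4] 35.7
box 281 ztop 0.1542 mean [0.5878 0.1041 0.1527] rect [585.6 106.2] [57.6 65.7] 86.9
slim 201 ztop 0.1685 mean [0.5853 0.0228 0.1669] rect [583.8  23.9] [47.2 52.4] 39.8
```

View pics/scene8.png

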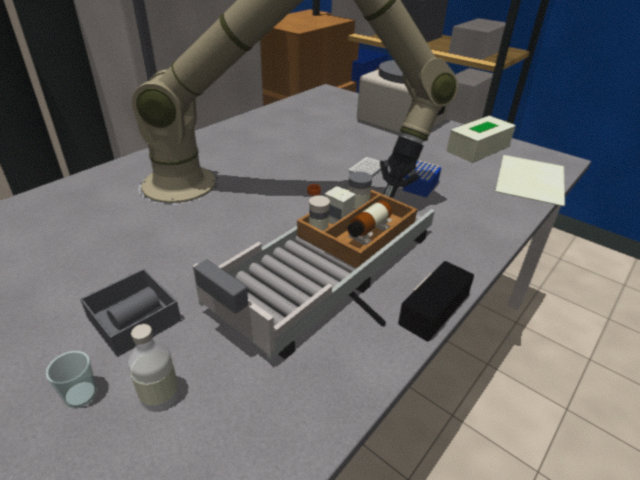

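```bash
python3 -m pendant '[[[0,0,-0.2,0.1,0,0,0],[0,0,-0.2,0,0,0,0],[0,0,-0.15,0,0,0,0],[0,0,-0.1,0,0,0,0],[0,0,-0.1,0,0,0,0],[0,0,-0.1,0,0,0,0],[0,0,-0.1,0,0,0,0],[0,0,-0.1,0,0,0,0],[0,0,-0.12,0,0,0,0],[0,0,-0.14,0,0,0,0]]]'
python3 -m pendant '[[[0,0,-0.16,0,0,0,0],[0,0,-0.18,0,0,0,0],[0,0,-0.2,0,0,0,0],[0,0,-0.2,0,0,0,0],[0,0,-0.2,0,0,0,0],[0,0,-0.2,0,0,0,0],[0,0,-0.2,0,0,0,0],[0,0,-0.2,0,0,0,0],[0,0,-0.2,0,0,0,0],[0,0,-0.2,0,0,0,0]]]'
python3 - <<'E'
from h import *
st()
im,W=shot("scene"); m=(W[...,0]>.68)&(W[...,0]<.74)&(abs(W[...,2]-.11)<.004)&(abs(W[...,1])<.3); print(np.percentile(W[m][:,1],[1,99]))
obj(im,W,"wide",.54,.63,.0,.25,.155,.175)
E
```

```text
t: 32.02
eef_pos: [0.6307, 0.2317, 0.0913]
orientation: [[-0.001, 1.0, 0.001], [0.869, 0.001, -0.495], [-0.495, 0.001, -0.869]]
ft_force: [0.2, 1.9, 1.4]
grip_width: -0.0002
grip_force: 1.4
t: 32.85
eef_pos: [0.6304, 0.1529, 0.0911]
orientation: [[-0.0, 1.0, -0.0], [0.869, 0.0, -0.495], [-0.495, -0.0, -0.869]]
ft_force: [-1.2, 2.8, 0.7]
grip_width: -0.0003
grip_force: 1.4
t 32.85 pos [0.6304 0.1529 0.0911] y [ 1.      0.     -0.0002] z [-0.0001 -0.4954 -0.8687] j [-0.4792  0.7838 -0.1039  1.7643  0.6155  0.9941 -1.0096] w -0.3 1.408034423366189 F [-1.1566  2.7545  0.6611]
[-0.112   0.1448]
wide 358 ztop 0.1699 mean [0.59   0.1192 0.1678] rect [591.8 131. ] [137.5  64.6] 78.2
```

```bash
python3 -m pendant '[[[0,0,-0.2,0,0,0,0],[0,0,-0.2,0,0,0,0],[0,0,-0.2,0,0,0,0],[0,0,-0.2,0,0,0,0],[0,0,-0.2,0,0,0,0],[0,0,-0.2,0,0,0,0],[0,0,-0.2,0,0,0,0],[0,0,-0.2,0,0,0,0],[0,0,-0.2,0,0,0,0],[0,0,-0.2,0,0,0,0]]]'
python3 -m pendant '[[[0,0,-0.2,0,0,0,0],[0,0,-0.2,0,0,0,0],[0,0,-0.2,0,0,0,0],[0,0,-0.2,0,0,0,0],[0,0,-0.2,0,0,0,0],[0,0,-0.2,0,0,0,0],[0,0,-0.18,0,0,0,0],[0,0,-0.15,0,0,0,0],[0,0,-0.12,0,0,0,0],[0,0,-0.1,0,0,0,0]]]'
python3 -m pendant '[[[0,0,-0.1,0,0,0,0],[0,0,-0.1,0,0,0,0],[0,0,-0.1,0,0,0,0],[0,0,-0.1,0,0,0,0],[0,0,-0.1,0,0,0,0],[0,0,-0.08,0,0,0,0]]]'
```

```text
t: 33.73
eef_pos: [0.6304, 0.0728, 0.0912]
orientation: [[-0.0, 1.0, -0.0], [0.869, 0.0, -0.495], [-0.495, -0.0, -0.869]]
ft_force: [-2.1, 2.7, -0.9]
grip_width: -0.0003
grip_force: 1.4
t: 34.57
eef_pos: [0.6307, 0.003, 0.0913]
orientation: [[0.0, 1.0, 0.0], [0.869, -0.0, -0.495], [-0.495, 0.0, -0.869]]
ft_force: [-0.9, 2.1, -0.3]
grip_width: -0.0002
grip_force: 1.1
t: 35.07
eef_pos: [0.6307, -0.0201, 0.0913]
orientation: [[0.0, 1.0, 0.0], [0.869, 0.0, -0.495], [-0.495, 0.0, -0.869]]
ft_force: [-1.3, 1.9, 0.1]
grip_width: 0.0001
grip_force: 1.1
```

Slow final closing onto the stop (about 30 mm left).

```bash
python3 -m pendant '[[[0,0,-0.1,0,0,0,0],[0,0,-0.1,0,0,0,0],[0,0,-0.1,0,0,0,0],[0,0,-0.08,0,0,0,0],[0,0,-0.06,0,0,0,0]]]'
python3 -m pendant '[[[0,0,-0.05,0,0,0,0],[0,0,-0.05,0,0,0,0],[0,0,-0.05,0,0,0,0],[0,0,-0.05,0,0,0,0]]]'
python3 - <<'E'
from h import *
st()
im,W=shot("scene","pics/scene9.png"); m=(W[...,0]>.69)&(W[...,0]<.75)&(abs(W[...,2]-.11)<.004)&(abs(W[...,1])<.3); print(np.percentile(W[m][:,1],[1,99]))
E
```

```text
t: 35.48
eef_pos: [0.6306, -0.0378, 0.0913]
orientation: [[0.0, 1.0, 0.0], [0.869, -0.0, -0.496], [-0.496, 0.0, -0.869]]
ft_force: [-0.7, 1.9, -0.0]
grip_width: -0.0003
grip_force: 1.0
t: 35.82
eef_pos: [0.6307, -0.0451, 0.0913]
orientation: [[-0.0, 1.0, 0.0], [0.869, 0.0, -0.495], [-0.495, 0.0, -0.869]]
ft_force: [-1.1, 4.1, 0.5]
grip_width: 0.0002
grip_force: 3.1
t 35.82 pos [ 0.6307 -0.0451  0.0913] y [1.     0.0003 0.0003] z [ 0.0005 -0.4951 -0.8688] j [-0.2525  0.7297 -0.0289  1.9229  0.7575  0.8011 -0.898 ] w 0.2 3.064801376312971 F [-1.1474  4.0579  0.5353]
[-0.2892 -0.0534]
```

```bash
python3 -m pendant '[[[0,0,-0.04,0,0,0,0],[0,0,0,0,0,0,0]]]'
python3 -m pendant '[[[0,0,-0.03,0,0,0,0],[0,0,0,0,0,0,0]]]'
```

```text
t: 36.03
eef_pos: [0.6311, -0.0453, 0.0912]
orientation: [[-0.001, 1.0, 0.002], [0.87, 0.001, -0.494], [-0.494, 0.001, -0.87]]
ft_force: [-1.8, 6.7, 1.8]
grip_width: 0.0002
grip_force: 3.0
t: 36.2
eef_pos: [0.6311, -0.0454, 0.0912]
orientation: [[-0.001, 1.0, 0.002], [0.87, 0.002, -0.493], [-0.493, 0.001, -0.87]]
ft_force: [-3.1, 8.7, 3.7]
grip_width: 0.0003
grip_force: 4.5
```

Force rises with no further motion, so the tray is against the stop. I'll hold briefly, back off and check.

```bash
python3 -m pendant '[[[0,0,0,0,0,0,0],[0,0,0,0,0,0,0],[0,0,0,0,0,0,0],[0,0,0.1,0,0,0,0],[0,0,0.3,0,0,0,0],[0,0,0.5,0.3,0,0,0],[0,0,0.6,0.6,0,0,0],[0,0,0.6,0.8,0,0,0],[0,0,0.6,0.8,0,0,0],[0,0,0.6,0.8,0,0,0]]]'
python3 -m pendant '[[[0,0,0.6,0.6,0,0,0],[0,0,0.6,0,0,0,0],[0,0,0,0,0,0,0],[0,0,0,0,0,0,0],[0,0,0,0,0,0,0],[0,0,0,0,0,0,0]]]'
python3 - <<'E'
from h import *
st()
im,W=shot("scene","pics/scene10.png")
cv2.imwrite("pics/crop10.png",cv2.resize(im[160:360,170:450,::-1],None,fx=2.7,fy=2.7))
m=(W[...,0]>.69)&(W[...,0]<.75)&(abs(W[...,2]-.11)<.004)&(abs(W[...,1])<.3); print(np.percentile(W[m][:,1],[1,99]))
for n,(a,b) in dict(wide=(-.14,-.05),box=(-.23,-.13),slim=(-.32,-.22)).items(): obj(im,W,n,.54,.63,a,b,.14,.18)
im,W=shot("top")
for n,(a,b) in dict(wide=(-.14,-.05),box=(-.23,-.13),slim=(-.30,-.22)).items(): obj(im,W,n,.54,.63,a,b,.14,.18)
E
```

```text
t: 37.03
eef_pos: [0.6303, 0.0854, 0.2247]
orientation: [[-0.0, 1.0, -0.0], [0.869, 0.0, -0.496], [-0.496, -0.0, -0.869]]
ft_force: [1.4, 0.3, -0.0]
grip_width: -0.0003
grip_force: 0.0
t: 37.53
eef_pos: [0.6305, 0.1306, 0.2468]
orientation: [[0.001, 1.0, -0.001], [0.868, -0.001, -0.497], [-0.497, -0.001, -0.868]]
ft_force: [-0.2, -0.7, -0.2]
grip_width: -0.0001
grip_force: 0.0
t 37.53 pos [0.6305 0.1306 0.2468] y [ 1.     -0.0014 -0.0006] z [-0.0012 -0.4968 -0.8679] j [-0.4358  0.5931 -0.1269  1.6926  0.545   1.2123 -0.8396] w -0.1 0.0 F [-0.1805 -0.7467 -0.1962]
[-0.2892 -0.0537]
wide 377 ztop 0.1682 mean [ 0.5866 -0.1034  0.1669] rect [ 584.3 -100.8] [62.  64.7] 33.2
box 492 ztop 0.1548 mean [ 0.5858 -0.1846  0.1535] rect [ 582.9 -173. ] [67.4 85.9] 1.1
slim 341 ztop 0.1684 mean [ 0.584  -0.2729  0.167 ] rect [ 582.4 -271.1] [49.1 50.5] 47.1
wide 196 ztop 0.1737 mean [ 0.5808 -0.0996  0.1713] rect [581.2 -98.6] [59.1 59.3] 6.8
box 190 ztop 0.1598 mean [ 0.5807 -0.185   0.1575] rect [ 581.9 -170.9] [81.2 61.7] 87.7
slim 132 ztop 0.1724 mean [ 0.5781 -0.2687  0.1703] rect [ 578.5 -269.6] [46.3 47. ] 88.9
```

View pics/crop10.png

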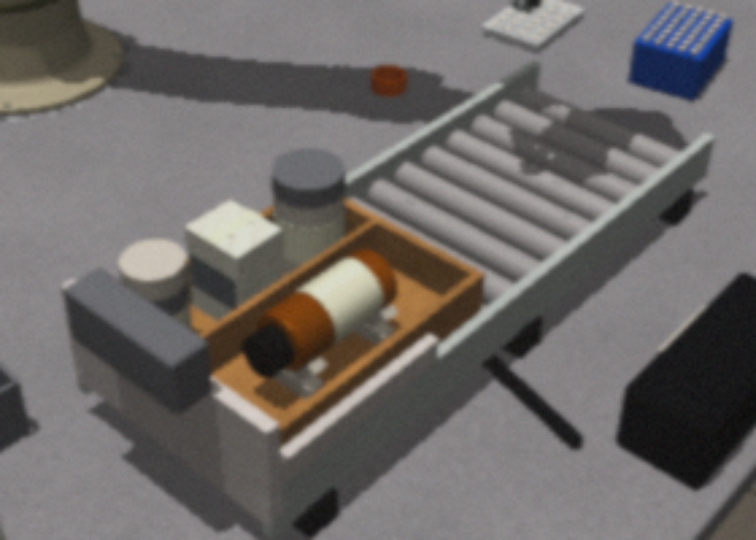

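```bash
python3 -c "
from station import manip
print(manip.sign_off())"
```

```text
the job is handed in; nothing more can be done
None
```

The tray is packed and resting against the end stop: block in the bin, bottle lying in the cradle, and jar_slim, box_oblong and jar_wide upright in the lane. I handed the job in at about 37.5 s; no verdict came back.

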